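# Seat the block in the welding fixture and lock it with the two-stage lever

### The job

Push the steel block along the channel of the fixture, without lifting it, until it sits fully against the end stop. Then push the lever by its upright black pin, past its first click position, on to the second stop, so that its nose locks in behind the block, and let go. Leave the loose parts around the fixture where they are.

Things in the scene. Friction and masses are not known exactly. Their poses are not given: they have to be found in the camera images.
- fixture: Fixture fixed to the table: dark steel base plate, x -117 to +113, y -52 to +122 mm, 8 mm thick. Origin at table height under the channel's centre line; x along the channel to the end stop, y left, z up. Channel between two rails at y = +/-21 mm (34 mm apart inside, tops at z = 16 mm, x -107 to +83); the -x end is open. Lever axis at x +22, y +55 mm; hub top z = 39 mm.
- stop_face (a point): Centre of the face of the end stop, a steel bar across the channel, 62 mm wide; fixture x = +85 mm, 21 mm above the table; axes as the fixture's. The stop is 20 mm thick, top at z = 38 mm, with two screw heads to 42 mm.
- block_centre (a point): Centre of the loose plain steel block, 55 mm (its x, along the channel) x 30 x 26 mm tall, 0.2 to 0.35 kg, lying on the base plate between the rails (top at z = 34 mm, lower 8 mm between the rails). Seated against the stop, its centre is 27.5 mm before point stop_face.
- lever (a joint): Lever angle, rad, anticlockwise from above. 0: rest, nose clear of the channel. 0.70: first click (detent). 1.396: second stop, nose across the channel 2 mm behind the seated block. It is sprung into these three: leaving one takes about 6 N at the pin. From 1.1 on it snaps to the second stop and stays; from 0.35 to 1.0 it goes to the detent, below that back to rest. A block not pushed home blocks the nose.
- lever_grip (a point): Point on the axis of the lever's upright black round pin (15 to 19 mm across, z = 32 to 86 mm), 61 mm above the table. The pin stands on the end of the flat lever arm (14 mm wide, z 20 to 32 mm), 100 mm from point lever_axis; seen from there it lies 50 degrees from the fixture's +x towards +y at joint 0, 130 degrees at the second stop.
- lever_axis (a point): Point on the lever's vertical axis at the height of point lever_grip; axes as the fixture's.
- bolt: Bystander: steel hexagon bolt standing on its head, 48 mm tall, on the table to the right of the fixture. Leave alone.
- nut: Bystander: hexagon nut, 19 x 22 x 10 mm, on the table to the right of the fixture. Leave alone.
- spacer: Bystander: steel ring, 48 mm across, 18 mm tall, on the table to the left of the fixture's near end. Leave alone.
- cone: Bystander: turned part with a conical end, lying, 30 x 60 x 30 mm, on the table beyond the fixture. Leave alone.
Mind the look-alikes: they are no part of the job. Leave any green or red look-alike of the part that bears block_centre alone.

How it is judged:
On the way, in this order (a step that is already met when the one before it is completed fails the run):
1. the block is pushed home against the end stop (within 3 mm) while the lever is still at rest (x of block_centre in the frame of stop_face above -0.0305 m and value of joint lever below 0.3 rad), for 0.1 s.
2. the lever is at its second stop (value of joint lever above 1.35 rad), for 0.2 s.
At the end, for the whole second after the job is handed in: The lever stays at its second stop (over 1.35 rad) and the block lies flat in the channel, at rest, within 3.5 mm of the end stop (value of joint lever above 1.35 rad and x of block_centre in the frame of stop_face above -0.031 m and y of block_centre in the frame of stop_face between -0.006 and 0.006 m and z of block_centre in the frame of stop_face below 0.004 m and angle between block_centre's own z axis and vertical below 0.1 rad and linear speed of block below 0.02 m/s); the robot touches nothing.
It fails at once if the block is lifted (more than 12 mm) or tipped (more than 0.35 rad) (z of block_centre in the frame of stop_face above 0.012 m or angle between block_centre's own z axis and vertical above 0.35 rad).
It fails at once if a bystander part is moved by more than 15 mm (distance of any of bolt, nut, spacer, cone from where it was at the start of the episode above 0.015 m).
It also fails if it takes over 53 s, if anything falls off the work surface, if the arm or the gripper's body presses on something with over 40 N, if the wrist force passes 120 N, or if a joint passes its speed limit or range.

### The arm

A 6-joint arm with a two-finger parallel gripper is mounted at the origin on a cart in front of the work surface, level with it; the furniture and walls round the work are solid. World frame = base frame: x ahead of the robot, y to its left, z up, the work surface at z = 0. Lengths are in m, angles in rad, forces in N, time in s.
With the tool pointing down it reaches from about 0.35 to 0.775 m from the base axis. Payload 5.5 kg.
Tool frame: the origin (TCP) lies between the finger pads; the fingertips stand 19 mm ahead of it and the grasp point (between the pads) is the TCP; z points along the fingers, x is the direction in which the jaws open and shut, and the axes are right-handed (so a half turn about z gives the same grasp; the last joint's range is limited). The gripper opens to 85 mm and grips with 20 to 120 N. Pads are 22 mm wide; open, the fingers measure 114 mm over their backs; the gripper's body (76 mm by 85 mm) begins 54 mm behind the grasp point. The pads swing forward as they close: fully open they stand 13 mm farther back than shut.
Start: joints at [-1.486, 0.313, 0.046, 1.304, 0, 1.431], TCP at [0.128, -0.561, 0.25] pointing down, gripper open.
Joint ranges: [-2.76, 2.76], [-0.86, 1.69], [-1.03, 1.26], [-2.2, 2.34], [-1.47, 1.5], [-3.14, 3.14]. Speed limits (rad/s): [2.57, 2.57, 3.14, 3.14, 3.14, 3.14].

### API

Orientations are given as a unit quaternion [w, x, y, z].
In Python, from workcell import env gives the robot as it stands. The module is installed in compiled form; this text tells all that it offers.
- The arm moves only by the tool carry_out, never from a script. Its argument "steps" is a list of rows, each a list of 7 numbers: the gripper command: -1 is shut, 1 is fully open, values between are in proportion, then the shift along the tool's x, y, z in m, then the turn, a rotation vector about the tool's x, y, z in rad. A call has 1 to 20 rows; each row shifts and turns the commanded pose from where the row before left it, along the tool's axes as they then stand; what a row does not reach is not made up. A row lasts 1/8 s, in which the tool goes at most 62.5 mm and 10.7 degrees, less where a joint would pass 70% of its speed; a pose out of reach is approached as far as the arm can. A call with a gripper value outside its range is refused whole. The fingers move at their own pace and stop on an object; "grip_force" is the grip in N (left out, the last holds). Time passes only in rows, so rows that do not move let the fingers close. It gives the time, the measured TCP pose, the force and the opening at its end, in the units of the state.
- env.get_state(): the state, without advancing time (a new reading comes with each control period).
- env.read_camera(name): name is "side" or "top"; returns a dict with "color" (420x560x3 uint8, red, green, blue), "K" (3x3 intrinsics, pixels), "dist" ([k1, k2, p1, p2, k3] as OpenCV has them; the pictures are not rectified), "R" (3x3) and "t" (3): a world point X has camera coordinates R X + t. Camera axes: x right, y down, z forward; pixel columns grow to the right and rows downward; lengths in m; the calibration is good to about 2 mm. A picture is of the moment at which its call begins. There is no depth.
- env.hand_in(): hands the job in, once; it reports no verdict.
The state is a dict: "clock": time; "joint_pos": joint angles; "qvel": joint speeds; "tau": joint torques, N m; "tcp_pos": TCP position; "orientation": TCP orientation; "wrist_force": force on the tool from outside, world axes, zero at the start; "ft_torque": the same for the moment, N m; "finger_gap": finger opening in m.
Only numpy, scipy, OpenCV 4.12 (cv2) and the standard library are available. Lean on these libraries where they do the work, as an engineer would, in place of code of your own. Each camera call takes 0.05 s, during which the arm holds its last target. There are 200 camera calls.

## Working session

There is one attempt and no reset: what is moved stays moved. The work goes in short steps, Python scripts to look and compute and a tool call to move; the robot and the scene stay as the last step left them, time stands still between calls to the robot, and variables do not carry over. Pictures are saved under pics/ and viewed, about 8 in all and at most 12, crops included, and the job is handed in when it is done.

Besides the shell and the picture viewer there is one more tool, called after "Call:" as name(argument=value, ...), one argument or row to a line, values as JSON. carry_out: Moves the arm, as the interface text tells. Its arguments: {"type":"object","properties":{"steps":{"type":"array","items":{"type":"array","items":{"type":"number"}}},"grip_force":{"type":"number"}},"required":["steps"]}

```bash
mkdir -p pics; python3 - <<'E'
from workcell import env
import cv2,numpy as np,pickle
s=env.get_state();print({k:np.round(v,3).tolist() for k,v in s.items()})
d={}
for n in("top","side"):
    c=env.read_camera(n);d[n]=c;cv2.imwrite(f"pics/{n}0.png",c["color"][:,:,::-1])
    print(n,c["K"].tolist(),c["dist"],np.round(-c["R"].T@c["t"],3))
pickle.dump(d,open("cam0.pkl","wb"))
E
```

```text
{'clock': 0.0, 'joint_pos': [-1.486, 0.314, 0.045, 1.304, 0.0, 1.431], 'qvel': [-0.001, -0.001, 0.001, 0.001, -0.0, 0.001], 'tau': [-0.001, -48.063, 29.853, 0.019, -0.0, 0.0], 'tcp_pos': [0.128, -0.56, 0.249], 'orientation': [-0.001, 0.782, -0.623, -0.001], 'wrist_force': [-0.389, -0.58, 0.509], 'ft_torque': [-0.046, 0.019, -0.023], 'finger_gap': 0.086}
top [[404.4248728456618, 0.0, 276.4571229370604], [0.0, 404.4248728456618, 212.3212552442367], [0.0, 0.0, 1.0]] [0.01184066 0.         0.         0.         0.        ] [ 0.456 -0.02   0.979]
side [[417.5909111237084, 0.0, 276.75171832365396], [0.0, 417.5909111237084, 215.08014571857115], [0.0, 0.0, 1.0]] [-0.00043118  0.          0.          0.          0.        ] [ 0.283 -0.616  0.59 ]
```

View pics/top0.png

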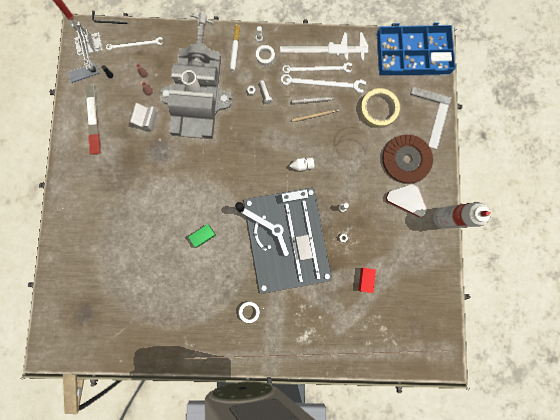

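View pics/side0.png

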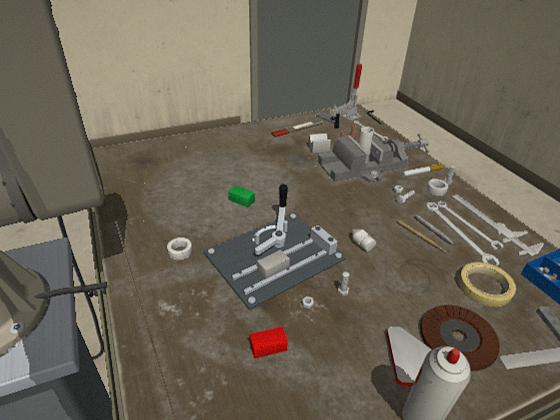

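Top view: the fixture spans about (245–330, 188–293), the end stop is at (297,196), the grey steel block at (303,245) and the lever pin at (240,208). The look-alikes are green at (201,236) and red at (366,280). The grey block between the rails is the one meant; I'll confirm it in enlarged crops.

```bash
python3 - <<'E'
import cv2
a=cv2.imread("pics/top0.png")[180:300,225:345];cv2.imwrite("pics/topc.png",cv2.resize(a,None,fx=5,fy=5,interpolation=cv2.INTER_CUBIC))
a=cv2.imread("pics/side0.png")[175:310,200:350];cv2.imwrite("pics/sidec.png",cv2.resize(a,None,fx=4.4,fy=4.4,interpolation=cv2.INTER_CUBIC))
E
```

```text
(no output)
```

View pics/topc.png

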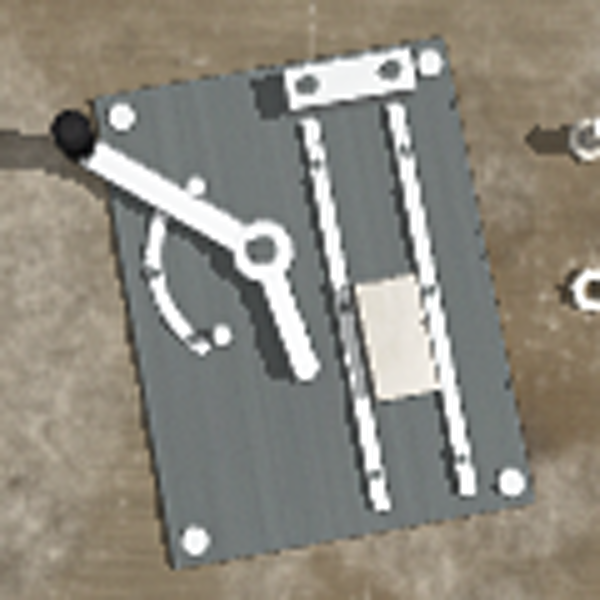

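View pics/sidec.png

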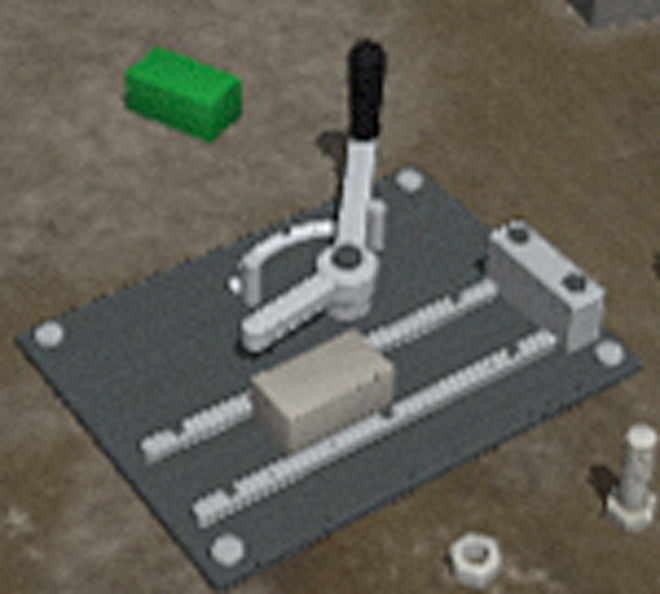

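The crops confirm it: the plain grey block lies between the rails, its top corners at crop (356,283), (415,275), (438,388) and (380,400). The pin top is at crop (74,132), and the lever is at rest. Next I fit the fixture pose from the plate corners.

```bash
cat > h.py <<'E'
import numpy as np,cv2,pickle
C=pickle.load(open("cam0.pkl","rb"))
def proj(n,X):
    c=C[n];return cv2.projectPoints(np.atleast_2d(X).astype(float),cv2.Rodrigues(c["R"])[0],c["t"].reshape(3,1).astype(float),c["K"],c["dist"])[0][:,0]
def unproj(n,uv,z):
    c=C[n];p=cv2.undistortPoints(np.float64(uv).reshape(-1,1,2),c["K"],c["dist"])[:,0]
    d=np.c_[p,np.ones(len(p))]@c["R"];o=-c["R"].T@c["t"];return o+d*((z-o[2])/d[:,2])[:,None]
def T(p,X):
    X=np.atleast_2d(X);c,s=np.cos(p[2]),np.sin(p[2]);return np.c_[p[0]+c*X[:,0]-s*X[:,1],p[1]+s*X[:,0]+c*X[:,1],X[:,2]]
tc=lambda u:np.array([225,180])+(np.array(u)+.5)/5-.5
sc=lambda u:np.array([200,175])+(np.array(u)+.5)/4.4-.5
E
python3 - <<'E'
from h import *
from scipy.optimize import least_squares
cor=np.array([[.113,.122,.008],[.113,-.052,.008],[-.117,-.052,.008],[-.117,.122,.008]])
t=tc([[92,100],[440,37],[535,500],[172,570]]);s=sc([[410,168],[640,365],[218,588],[15,340]])
for n,use in(("both","ts"),("top","t"),("side","s")):
    f=lambda p:np.concatenate([(proj({"t":"top","s":"side"}[k],T(p,cor))-{"t":t,"s":s}[k]).ravel() for k in use])
    r=least_squares(f,[.45,-.02,0]);print(n,r.x.round(4),np.degrees(r.x[2]).round(2),r.fun.round(1))
    if n=="both":p=r.x
np.save("fix.npy",p)
inv=lambda w:np.c_[(w[:,:2]-p[:2])@np.array([[np.cos(p[2]),-np.sin(p[2])],[np.sin(p[2]),np.cos(p[2])]]),w[:,2]]
print("block fx",inv(unproj("top",tc([[356,283],[415,275],[438,388],[380,400]]),.034)).round(4).tolist())
print("block side",inv(unproj("side",sc([[252,382],[360,333],[393,367],[288,412]]),.034)).round(4).tolist())
print("pin",inv(unproj("top",tc([[74,132]]),.086)),inv(unproj("side",sc([[368,45]]),.086)),"expect",.022+.1*np.cos(np.radians(50)),.055+.1*np.sin(np.radians(50)))
print("stop top corners",inv(unproj("top",tc([[284,70],[412,47],[416,87],[290,110]]),.038)).round(4).tolist())
for nm,q in dict(stop=[.085,0,.021],axis=[.022,.055,.061],pin0=[.0863,.1316,.061],pin2=[-.0423,.1316,.061]).items(): print(nm,T(p,q).round(4))
E
```

```text
both [ 0.5377 -0.0943  0.2135] 12.23 [-0.6  0.1 -0.1  0.  -0.1  1.   0.3  0.8  1.  -0.5  1.2 -0.7 -0.   0.3
 -0.4 -0.2]
top [ 0.5389 -0.0946  0.2117] 12.13 [-0.4 -0.5  0.1 -0.4 -0.1  0.5  0.3  0.3]
side [ 0.5369 -0.0943  0.2156] 12.35 [ 0.5 -0.4  0.8 -0.7 -0.3  0.5 -0.8 -0. ]
block fx [[0.0003, 0.0134, 0.034], [-0.0011, -0.0146, 0.034], [-0.0547, -0.0148, 0.034], [-0.0552, 0.0128, 0.034]]
block side [[-0.0563, 0.0156, 0.034], [-0.0003, 0.0143, 0.034], [-0.001, -0.011, 0.034], [-0.0535, -0.0078, 0.034]]
pin [[0.08602205 0.12856874 0.086     ]] [[0.08878577 0.13324303 0.086     ]] expect 0.08627876096865394 0.1316044443118978
stop top corners [[0.1053, 0.028, 0.038], [0.1052, -0.0338, 0.038], [0.086, -0.032, 0.038], [0.086, 0.0288, 0.038]]
stop [[ 0.6208 -0.0763  0.021 ]]
axis [[ 0.5476 -0.0359  0.061 ]]
pin0 [[0.5942 0.0526 0.061 ]]
pin2 [[0.4685 0.0253 0.061 ]]
```

Call:
carry_out(
  steps=[
    [-1,-0.0364,-0.0393,0,0,0,0],
    [-1,-0.0364,-0.0393,0,0,0,0],
    [-1,-0.0364,-0.0393,0,0,0,0],
    [-1,-0.0364,-0.0393,0,0,0,0],
    [-1,-0.0364,-0.0393,0,0,0,0],
    [-1,-0.0364,-0.0393,0,0,0,0],
    [-1,-0.0364,-0.0393,0,0,0,0],
    [-1,-0.0364,-0.0393,0,0,0,0],
    [-1,-0.0364,-0.0393,0,0,0,0],
    [-1,-0.0364,-0.0393,0,0,0,0],
    [-1,0,0,0,0,0,-0.173],
    [-1,0,0,0,0,0,-0.173],
    [-1,0,0,0,0,0,-0.173],
    [-1,0,0,0,0,0,-0.173],
    [-1,0,0,0,0,0,-0.173],
    [-1,0,0,0,0,0,-0.173],
    [-1,0,0,0,0,0,-0.173],
    [-1,0,0,0,0,0,-0.173],
    [-1,0,0,0,0,0,-0.173],
  ],
)

```text
clock: 2.48
tcp_pos: [0.4298, -0.118, 0.2499]
orientation: [-0.0, 0.994, 0.108, -0.0]
wrist_force: [-1.0, 0.7, 0.6]
finger_gap: -0.0
```

```bash
cat > st.py <<'E'
from h import *
from workcell import env
s=env.get_state();p=np.load("fix.npy");c,n=np.cos(p[2]),np.sin(p[2])
Rf=np.array([[c,n],[-n,c]]);w,x,y,z=s["orientation"]
tx=np.array([1-2*(y*y+z*z),2*(x*y+w*z)])
F=np.array(s["wrist_force"]);
print("t",round(s["clock"],2),"fix xy",(Rf@(np.array(s["tcp_pos"])[:2]-p[:2])).round(4),"z",round(s["tcp_pos"][2],4),"yaw err deg",round(float(np.degrees(np.arctan2(tx[1],tx[0])-p[2])),2),"F fix",(Rf@F[:2]).round(1),F[2].round(1),"gap",round(float(s["finger_gap"]),4),"q",np.round(s["joint_pos"],2))
E
python3 st.py
```

```text
t 2.48 fix xy [-0.1105 -0.0002] z 0.2499 yaw err deg 0.18 F fix [-0.9  0.9] 0.6 gap -0.0 q [-0.45  0.06 -0.26  1.24 -0.    0.91]
```

Call:
carry_out(
  steps=[
    [-1,0,0,0.055,0,0,0],
    [-1,0,0,0.055,0,0,0],
    [-1,0,0,0.05,0,0,0],
    [-1,0,0,0.03,0,0,0],
    [-1,0,0,0.02,0,0,0],
    [-1,0,0,0,0,0,0],
  ],
)

```text
clock: 3.22
tcp_pos: [0.4284, -0.1174, 0.0387]
orientation: [-0.001, 0.994, 0.105, -0.002]
wrist_force: [-0.3, -0.2, 1.0]
finger_gap: 0.0001
```

```bash
python3 st.py; python3 - <<'E'
from workcell import env
import cv2
for n,(a,b,c,d) in dict(side=(150,310,190,350)).items():
    i=env.read_camera(n)["color"][a:b,c:d,::-1];cv2.imwrite(f"pics/{n}1.png",cv2.resize(i,None,fx=3.75,fy=3.75,interpolation=cv2.INTER_CUBIC))
E
```

```text
t 3.23 fix xy [-0.1117  0.0007] z 0.0387 yaw err deg -0.15 F fix [-0.4 -0.1] 1.0 gap 0.0001 q [-0.45  0.25 -0.61  0.71 -0.    0.91]
```

View pics/side1.png

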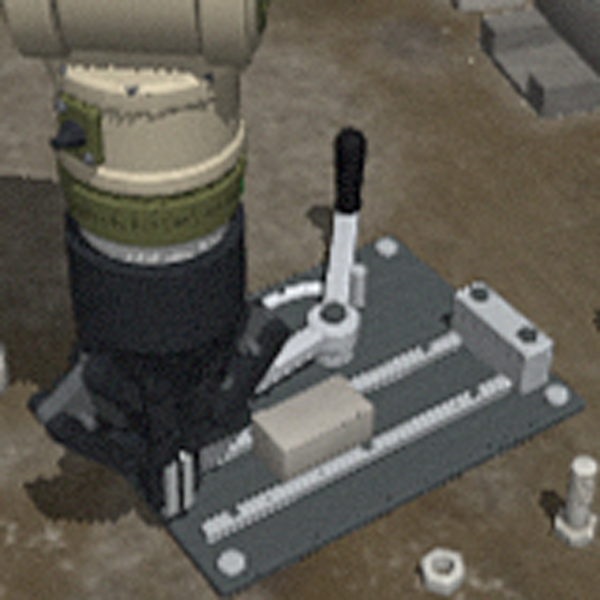

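The tool stands in line behind the block (block at crop (315,425)). Pushing in stages while watching the force.

Call:
carry_out(
  steps=[
    [-1,0.015,0,0,0,0,0],
    [-1,0.015,0,0,0,0,0],
    [-1,0.01,0,0,0,0,0],
    [-1,0.01,0,0,0,0,0],
    [-1,0.01,0,0,0,0,0],
    [-1,0.01,0,0,0,0,0],
    [-1,0.01,0,0,0,0,0],
  ],
)

```text
clock: 4.15
tcp_pos: [0.5073, -0.1012, 0.0402]
orientation: [0.0, 0.994, 0.105, -0.002]
wrist_force: [-5.1, -1.7, 4.1]
finger_gap: 0.0003
```

```bash
python3 st.py; python3 - <<'E'
from workcell import env
import cv2
o=[]
for n,(a,b,c,d) in dict(side=(160,310,200,350),top=(170,320,220,370)).items():
    i=env.read_camera(n)["color"][a:b,c:d,::-1];o.append(cv2.resize(i,None,fx=2.66,fy=2.66,interpolation=cv2.INTER_CUBIC))
cv2.imwrite("pics/b2.png",cv2.hconcat(o))
E
```

```text
t 4.15 fix xy [-0.0312 -0.0002] z 0.0402 yaw err deg -0.16 F fix [-5.3 -0.6] 4.1 gap 0.0003 q [-0.35  0.37 -0.43  0.77 -0.    1.01]
```

View pics/b2.png

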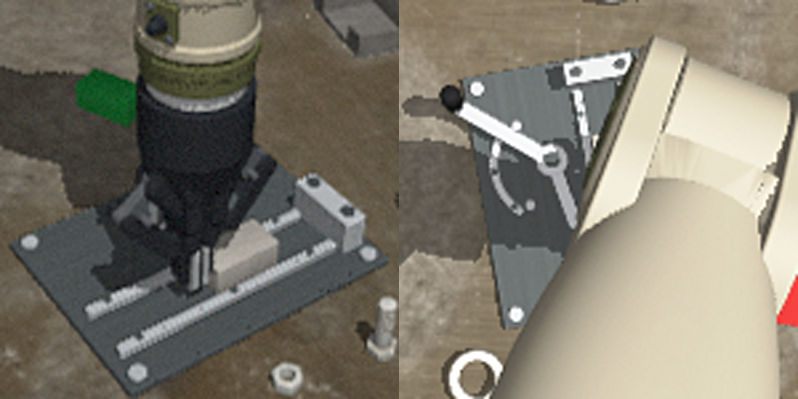

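Contact made: the block is moving with about 5 N and lies flat, and the lever is still at rest. I keep pushing.

Call:
carry_out(
  steps=[
    [-1,0.008,0,0,0,0,0],
    [-1,0.008,0,0,0,0,0],
    [-1,0.008,0,0,0,0,0],
    [-1,0.008,0,0,0,0,0],
    [-1,0.006,0,0,0,0,0],
    [-1,0.003,0,0,0,0,0],
  ],
)

```text
clock: 5.0
tcp_pos: [0.5489, -0.0927, 0.0402]
orientation: [0.0, 0.994, 0.105, 0.0]
wrist_force: [-3.1, -0.2, 1.0]
finger_gap: -0.0001
```

```bash
python3 st.py
```

```text
t 5.0 fix xy [ 0.0113 -0.0008] z 0.0402 yaw err deg -0.13 F fix [-3.1  0.5] 1.0 gap -0.0001 q [-0.31  0.43 -0.33  0.81 -0.    1.05]
```

Call:
carry_out(
  steps=[
    [-1,0.003,0,0,0,0,0],
    [-1,0.002,0,0,0,0,0],
    [-1,0.001,0,0,0,0,0],
  ],
)

```text
clock: 5.38
tcp_pos: [0.5545, -0.0915, 0.0402]
orientation: [0.0, 0.994, 0.105, 0.0]
wrist_force: [-2.0, -1.6, -0.2]
finger_gap: -0.0
```

```bash
python3 st.py
```

```text
t 5.38 fix xy [ 0.0169 -0.0008] z 0.0402 yaw err deg -0.15 F fix [-2.2 -1.1] -0.2 gap -0.0 q [-0.31  0.44 -0.32  0.81  0.    1.05]
```

Call:
carry_out(
  steps=[
    [-1,0.002,0,0,0,0,0],
    [-1,0.001,0,0,0,0,0],
    [-1,0.001,0,0,0,0,0],
  ],
)

```text
clock: 5.75
tcp_pos: [0.5558, -0.0911, 0.0401]
orientation: [0.0, 0.994, 0.105, -0.003]
wrist_force: [-9.3, -3.0, 6.3]
finger_gap: -0.0003
```

```bash
python3 st.py
```

```text
t 5.75 fix xy [ 0.0183 -0.0006] z 0.0401 yaw err deg -0.18 F fix [-9.7 -1. ] 6.3 gap -0.0003 q [-0.3   0.44 -0.31  0.82 -0.    1.06]
```

Call:
carry_out(
  steps=[
    [-1,0.002,0,0,0,0,0],
    [-1,0.002,0,0,0,0,0],
    [-1,0,0,0,0,0,0],
  ],
)

```text
clock: 6.12
tcp_pos: [0.5561, -0.0909, 0.04]
orientation: [0.001, 0.995, 0.104, -0.006]
wrist_force: [-18.7, -6.2, 12.9]
finger_gap: -0.0005
```

```bash
python3 st.py; python3 - <<'E'
from workcell import env
import cv2
i=env.read_camera("side")["color"][205:285,245:345,::-1];cv2.imwrite("pics/s3.png",cv2.resize(i,None,fx=7,fy=7,interpolation=cv2.INTER_CUBIC))
E
```

```text
t 6.12 fix xy [ 0.0187 -0.0005] z 0.04 yaw err deg -0.25 F fix [-19.6  -2.1] 12.9 gap -0.0005 q [-0.3   0.45 -0.3   0.83 -0.01  1.06]
```

View pics/s3.png

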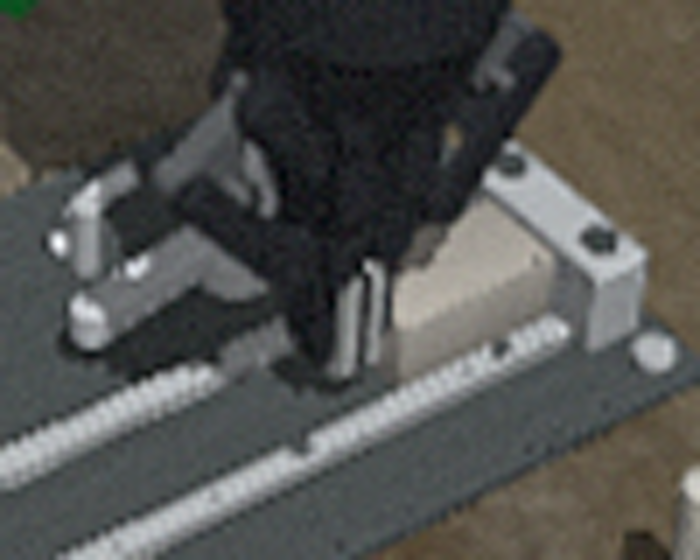

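The block's front face (crop edge about (555,262)) is up against the stop, and the force rose to 20 N with no further travel. I check that against the projection of the seated corner, and then back off.

```bash
python3 - <<'E'
from h import *
p=np.load("fix.npy")
for X in([.085,-.0145,.034],[.082,-.0145,.034],[.078,-.0145,.034],[.085,-.031,.038],[.105,-.031,.038]):
    print(X,((proj("side",T(p,X))[0]-[245,205]+.5)*7-.5).round(0))
E
```

```text
[0.085, -0.0145, 0.034] [560. 262.]
[0.082, -0.0145, 0.034] [552. 266.]
[0.078, -0.0145, 0.034] [542. 271.]
[0.085, -0.031, 0.038] [600. 284.]
[0.105, -0.031, 0.038] [654. 257.]
```

Call:
carry_out(
  steps=[
    [-1,-0.01,0,0,0,0,0],
    [-1,-0.02,0,0,0,0,0],
    [-0.1,0,0,-0.03,0,0,0],
    [-0.1,0,0,-0.04,0,0,0],
    [-0.1,0,0,-0.04,0,0,0],
  ],
)

```text
clock: 6.8
tcp_pos: [0.5337, -0.0962, 0.1518]
orientation: [0.0, 0.994, 0.105, 0.001]
wrist_force: [0.8, -0.6, -0.2]
finger_gap: 0.0383
```

```bash
python3 st.py
```

```text
t 6.8 fix xy [-0.0043 -0.0009] z 0.1518 yaw err deg -0.14 F fix [ 0.7 -0.8] -0.2 gap 0.0383 q [-0.33  0.3  -0.22  1.05  0.    1.03]
```

Seated: the corner expected at (560,262) matches. Now over to the pin with the jaws half open.

Call:
carry_out(
  steps=[
    [-0.1,0.03,-0.044,0,0,0,0],
    [-0.1,0.03,-0.044,0,0,0,0],
    [-0.1,0.031,-0.044,0,0,0,0],
    [-0.1,0,0,0,0,0,0],
  ],
)

```text
clock: 7.3
tcp_pos: [0.5962, 0.0555, 0.1506]
orientation: [-0.0, 0.994, 0.108, 0.002]
wrist_force: [0.0, -0.1, 0.9]
finger_gap: 0.0386
```

```bash
python3 st.py; python3 - <<'E'
from workcell import env
import cv2
i=env.read_camera("side")["color"][160:290,210:350,::-1];cv2.imwrite("pics/s4.png",cv2.resize(i,None,fx=4.5,fy=4.5,interpolation=cv2.INTER_CUBIC))
E
```

```text
t 7.3 fix xy [0.0888 0.1341] z 0.1506 yaw err deg 0.16 F fix [ 0.  -0.1] 0.9 gap 0.0386 q [-0.04  0.4  -0.07  1.09  0.    1.31]
```

View pics/s4.png

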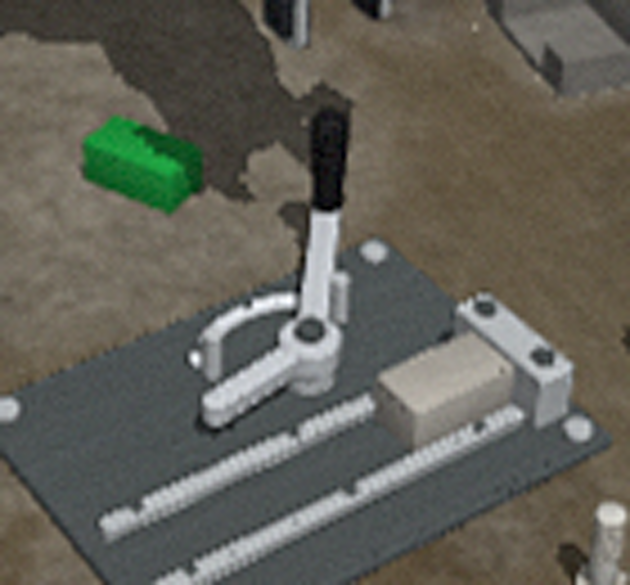

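The block stays seated (crop (445,390)) and the jaws straddle the line above the pin (330,115). Descending.

Call:
carry_out(
  steps=[
    [-0.1,-0.002,0.003,0.03,0,0,0],
    [-0.1,0,0,0.03,0,0,0],
    [-0.1,0,0,0.028,0,0,0],
    [-0.1,0,0,0,0,0,0],
  ],
)

```text
clock: 7.85
tcp_pos: [0.5908, 0.0475, 0.0603]
orientation: [-0.0, 0.995, 0.104, -0.002]
wrist_force: [0.0, 0.7, -0.7]
finger_gap: 0.0386
```

```bash
python3 st.py; python3 - <<'E'
import numpy as np
for a in range(50,131,10):
    r=np.radians(a);print(a,(.022+.1*np.cos(r)).round(4),(.055+.1*np.sin(r)).round(4))
E
```

```text
t 7.85 fix xy [0.0819 0.1274] z 0.0603 yaw err deg -0.24 F fix [0.2 0.7] -0.7 gap 0.0386 q [-0.06  0.47 -0.21  0.9  -0.    1.31]
50 0.0863 0.1316
60 0.072 0.1416
70 0.0562 0.149
80 0.0394 0.1535
90 0.022 0.155
100 0.0046 0.1535
110 -0.0122 0.149
120 -0.028 0.1416
130 -0.0423 0.1316
```

Call:
carry_out(
  steps=[
    [-0.4,0,-0.003,0,0,0,0],
    [-0.4,0,0,0,0,0,0],
    [-0.4,-0.007,-0.0055,0,0,0,0],
    [-0.4,-0.0073,-0.0047,0,0,0,0],
    [-0.4,-0.0078,-0.004,0,0,0,0],
    [-0.4,-0.008,-0.0034,0,0,0,0],
    [-0.4,-0.0083,-0.0027,0,0,0,0],
    [-0.4,-0.0085,-0.0018,0,0,0,0],
    [-0.4,-0.0087,-0.001,0,0,0,0],
    [-0.4,-0.0087,-0.0005,0,0,0,0],
    [-0.4,0,0,0,0,0,0],
  ],
)

```text
clock: 9.22
tcp_pos: [0.5242, 0.0612, 0.0625]
orientation: [-0.0, 0.994, 0.105, 0.0]
wrist_force: [0.4, 0.4, -0.4]
finger_gap: 0.0255
```

```bash
python3 st.py; python3 - <<'E'
from workcell import env
import cv2
i=env.read_camera("side")["color"][150:290,200:350,::-1];cv2.imwrite("pics/s5.png",cv2.resize(i,None,fx=4.2,fy=4.2,interpolation=cv2.INTER_CUBIC))
E
```

```text
t 9.22 fix xy [0.0197 0.1549] z 0.0625 yaw err deg -0.15 F fix [0.5 0.3] -0.4 gap 0.0255 q [-0.04  0.36 -0.38  0.83  0.    1.32]
```

View pics/s5.png

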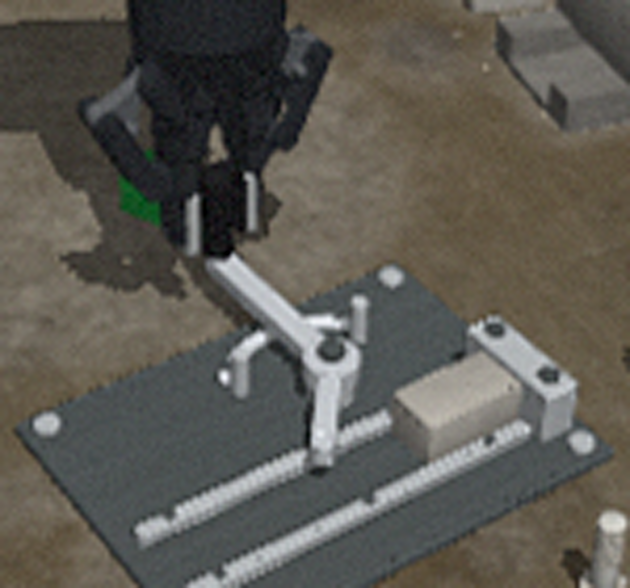

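The lever is at the first click, with the pin at (220,210) between the pads, and the block is still home. On to the second stop.

Call:
carry_out(
  steps=[
    [-0.4,-0.0085,0.0,0,0,0,0],
    [-0.4,-0.0085,0.001,0,0,0,0],
    [-0.4,-0.0085,0.002,0,0,0,0],
    [-0.4,-0.0083,0.0025,0,0,0,0],
    [-0.4,-0.008,0.0034,0,0,0,0],
    [-0.4,-0.0078,0.004,0,0,0,0],
    [-0.4,-0.0073,0.0047,0,0,0,0],
    [-0.4,-0.007,0.0052,0,0,0,0],
    [-0.4,-0.001,0.0005,0,0,0,0],
    [-0.4,0,0,0,0,0,0],
    [-0.4,0,0,0,0,0,0],
  ],
)

```text
clock: 10.65
tcp_pos: [0.4673, 0.025, 0.0627]
orientation: [-0.0, 0.994, 0.105, 0.001]
wrist_force: [3.9, 2.8, -1.7]
finger_gap: 0.0253
```

```bash
python3 st.py; python3 - <<'E'
from workcell import env
import cv2
i=env.read_camera("side")["color"][150:290,200:350,::-1];cv2.imwrite("pics/s6.png",cv2.resize(i,None,fx=4.2,fy=4.2,interpolation=cv2.INTER_CUBIC))
E
```

```text
t 10.65 fix xy [-0.0436  0.1315] z 0.0627 yaw err deg -0.13 F fix [4.4 1.9] -1.7 gap 0.0253 q [-0.12  0.26 -0.53  0.78  0.    1.24]
```

View pics/s6.png

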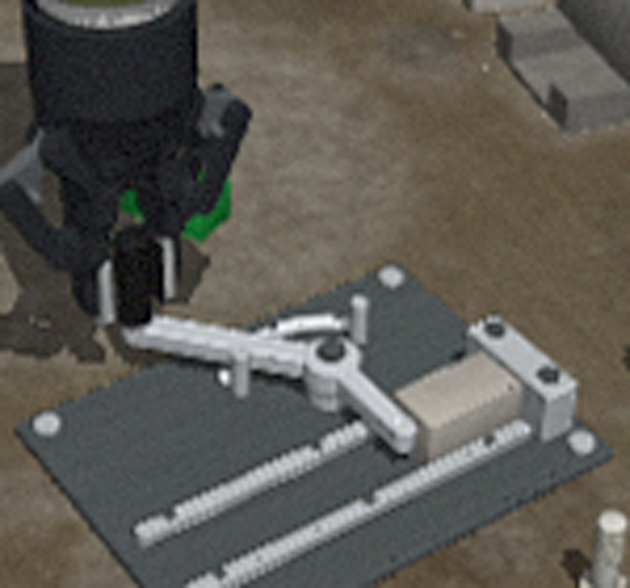

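The nose is across the channel behind the block (crop (400,430)), and the arm rests at the second stop post. Now I let go and retreat upward.

Call:
carry_out(
  steps=[
    [0.1,0,0,0,0,0,0],
    [0.1,0,0,0,0,0,0],
    [0.1,0,0,0,0,0,0],
    [0.1,0,0,-0.03,0,0,0],
    [0.1,0,0,-0.04,0,0,0],
    [0.1,0,0,-0.05,0,0,0],
    [0.1,0,0,-0.05,0,0,0],
    [0.1,0,0,0,0,0,0],
  ],
)

```text
clock: 11.7
tcp_pos: [0.4681, 0.0245, 0.2363]
orientation: [0.001, 0.994, 0.105, 0.004]
wrist_force: [0.5, 0.2, -0.7]
finger_gap: 0.047
```

```bash
python3 st.py; python3 - <<'E'
from workcell import env
import cv2
o=[]
for n,(a,b,c,d) in dict(side=(150,310,190,350),top=(160,320,220,380)).items():
    i=env.read_camera(n)["color"][a:b,c:d,::-1];o.append(cv2.resize(i,None,fx=2.5,fy=2.5,interpolation=cv2.INTER_CUBIC))
cv2.imwrite("pics/b7.png",cv2.hconcat(o))
E
```

```text
t 11.7 fix xy [-0.0429  0.1309] z 0.2363 yaw err deg -0.14 F fix [0.6 0.1] -0.7 gap 0.047 q [-0.12  0.11 -0.25  1.21 -0.    1.24]
```

View pics/b7.png

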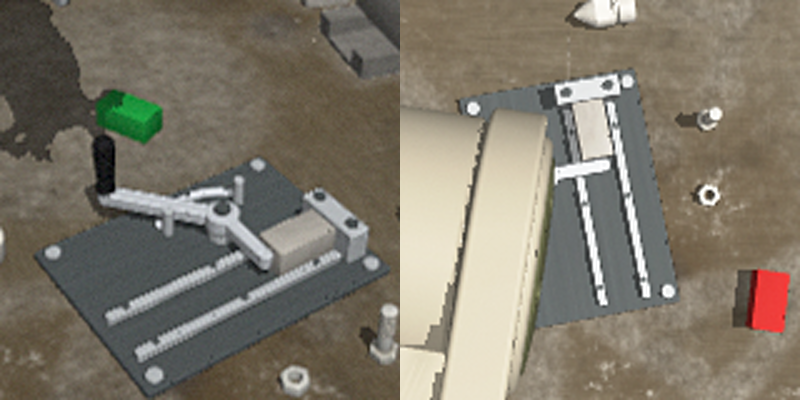

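The block is against the stop (right half, (592,130)) with the nose across the channel behind it (583,171). The arm is clear, and the bystanders in view are unmoved.

```bash
python3 -c "
from workcell import env
print(env.hand_in())"
```

```text
the job is handed in; nothing more can be done
None
```

I pushed the grey steel block along the channel until it sat against the end stop. I then moved the lever by its pin through the first click to the second stop, let go, lifted the arm clear and handed the job in. The robot clock stood at about 12 s of the 53 s allowed.

- **Block:** during the push the force rose to about 20 N with no further travel. Before the lever moved, its front corner appeared about 5 pixels, in an image enlarged 7 times, from where a seated block should show it. That is roughly 2 mm, about the accuracy of the calibration.
- **Lever:** in the last pictures, taken after release, the lever is at its second stop. Its nose lies across the channel behind the block, and the block looks flat against the stop.
- **Arm:** the last force reading was under 1 N, so the gripper was touching nothing.
- **Bystanders:** the bolt, nut, cone and both coloured look-alikes appear unmoved. The spacer was hidden or out of frame in the last picture, but the arm's path did not come near it.

No check failed. I judged the lever's position and the bystanders by eye from the pictures and did not measure them.

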